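# Test both hand brakes of the barrel cart

## Robot

A 6-joint arm with a two-finger parallel gripper is mounted at the origin on the work surface. World frame = base frame: x ahead of the robot, y to its left, z up, the work surface at z = 0. Lengths are in m, angles in rad, forces in N, time in s.
With the tool pointing down it reaches from about 0.275 to 0.75 m from the base axis. Payload 10.2 kg.
Tool frame: the origin (TCP) lies at the very end of the fingers, on their centre line; the grasp point (between the pads) lies 19 mm behind it; x points along the fingers, y is the direction in which the jaws open and shut, and the axes are right-handed (so a half turn about x gives the same grasp; the last joint's range is limited). The gripper opens to 88 mm and grips with 3 to 60 N. Pads are 18 mm wide; open, the fingers measure 123 mm over their backs; the gripper's body (75 mm by 187 mm) begins 45 mm behind the grasp point.
Start: joints at [-1.356, 0.313, 1.498, -0, 1.331, -0.223], TCP at [0.223, -0.475, 0.239] pointing down, gripper open.
Joint ranges: [-2.94, 2.94], [-0.97, 2.17], [0.19, 2.56], [-1.23, 4.37], [0.02, 3.11], [-2.88, 2.88]. Speed limits (rad/s): [2.39, 2.39, 3.01, 3.14, 3.14, 3.14].

## Interface

Orientations are given as a 3x3 rotation matrix whose columns are the frame's x, y, z axes.
In Python, from cell import manip, state, cams, nets gives the robot as it stands. Calls block until the motion is done:
- manip.move_pose(position, orientation): joint-space move of the TCP to a pose.
- manip.move_linear(position, orientation=None, v=0.15): straight line of the TCP; orientation=None keeps the orientation; v is the mean speed in m/s.
- manip.move_joints(angles): joint-space move.
- manip.move_gripper(opening, force=None): opening from 0.0 (shut) to 1.0 (fully open); force is the grip in N (None keeps the last); returns when the fingers have stopped.
- manip.pause(seconds).
- manip.solve_ik(position, orientation): joint angles nearest the present ones, or None.
- state(): the state.
- cams.camera(name): name is "scene" or "top" or "wrist"; returns a dict with "pixels" (480x640x3 uint8, blue, green, red), "K" (3x3 intrinsics, pixels), "R" (3x3) and "t" (3): a world point X has camera coordinates R X + t. Camera axes: x right, y down, z forward; pixel columns grow to the right and rows downward; lengths in m; the calibration is good to about 2 mm. A picture is of the moment at which its call begins. There is no depth.
A pose or a line that the arm cannot do raises manip.PlanningError and nothing moves.
- manip.close_job(): hands the job in, once; it reports no verdict.
Trained networks look in a picture, given as the dict that the camera call returned (one of the last four; its "shot" number tells which), for a name from the list of things; names that differ only in an ending like _2 or _b are one class to them, and where a whole thing is asked for, a point or a joint stands for the part that bears it (a point fixed in the world has none). Each returns a list of dicts, best first, with "score" (0 to 1); they miss things now and then, are a little off and sometimes report something else, mostly with a low value. They report only what shows in the picture. A call takes as long as a camera call.
- nets.trace(label, picture): "mask" (480x640 bool, what is visible of it) and "at" ([column, row] in pixels, amid what is visible of it).
The state is a dict: "time_s": time; "joint_pos": joint angles; "qd": joint speeds; "tau": joint torques, N m; "tool_pos": TCP position; "tool_rot": TCP orientation; "ft_force": force on the tool from outside, world axes, zero at the start; "moment": the same for the moment, N m; "grip_width": opening from 0.0 (shut) to 1.0 (fully open).
Only numpy, scipy, OpenCV 4.12 (cv2) and the standard library are available. Lean on these libraries where they do the work, as an engineer would, in place of code of your own. Each camera call takes 0.05 s, during which the arm holds its last target.

## Task

Before the barrel cart is rolled out, test its two hand brakes, first the left lever, then the right (left and right for someone standing where the robot stands). With the backs of the closed fingers on the lever's outer side, press each lever in towards the handlebar until it comes up firm at its stop, short of the grip, hold it there for a good second, then ease it all the way back out with the fingers so that it does not snap. Do not force a lever, pinch it or take hold of the handlebar, leave the tools, tin and bottle where they are, and finish with the hand clear of everything.

Things in the scene. Friction and masses are not known exactly. Their poses are not given: they have to be found in the camera images.
- lever_left (a joint): left brake lever (robot's left, +y), hinged about a vertical pin. 0 rad = fully out, where a spring holds it; grows as it is pressed towards the handlebar; 0.30 rad = firm stop, blade about parallel to the bar with 17 mm of clear air to the grip. Pushed 95 mm from the pivot it needs about 3 N to start and 9 N at the stop; let go, it snaps back out by itself
- lever_right (a joint): right brake lever (-y), the mirror image of the left one, same values: 0 = out, 0.30 rad = firm stop pressed in
- blade_left: aluminium blade of the left lever, 9 mm thick, 14 mm high, 136 mm long from the pivot to the end of its 18 mm ball tip, level with the bar axis. Origin on the pivot axis at mid-height; +y runs along the blade to the tip, +x is level, out of its outer face (away from handlebar and robot), z up. Turns counter-clockwise seen from above as it is pressed in
- blade_right: blade of the right lever, the mirror image: origin on the pivot axis, the blade runs along -y to the tip, +x points out of its outer face, away from the handlebar; turns clockwise seen from above as it is pressed in
- press_left (a point): point on the outer face of the left blade where a finger presses well: 95 mm from the pivot, at mid-height
- press_right (a point): the same point on the right blade
- handlebar: level handlebar: steel tube 25 mm in diameter with a black rubber grip (31 mm in diameter, 135 mm long) at each end, 610 mm over all. Origin mid-bar on its axis, 200 mm above the bench; y along the bar to the left, x level, away from the robot, z up. The levers lie on its +x side: pivots 37 mm ahead of the bar axis, 157 mm either side of mid-bar
- mallet: wooden mallet lying on the bench on the robot's side of the handlebar: head 85 x 130 x 75 mm high, handle 28 mm thick reaching 240 mm from the head's middle along its -x. Origin under the middle of the head. To be left alone
- glue: white glue bottle with red cap standing on the bench, 56 mm in diameter, 130 mm high, origin at its foot. To be left alone
- driver: cooper's hoop driver, steel head and wooden handle, about 105 mm long, 52 mm wide and 24 mm high, lying in the small steel tray between the cart's uprights, ahead of and 146 mm below the bar. Origin on its underside. To be left alone
- tin: tin, 60 mm in diameter, 75 mm high, standing in the same tray, origin at its foot. To be left alone
- cart: barrel cart standing on the floor beyond the bench edge; it does not move. Origin on the floor 950 mm below mid-bar, axes as the handlebar's. Its handle leans back towards the robot. Between mid-bar and the pivots its black clamps, brake cylinders and reservoirs stand up to 24 mm above the bar axis

How it is judged:
On the way, in this order (a step that is already met when the one before it is completed fails the run):
1. the left lever is held in at its stop (at least 0.28 of 0.30 rad) for 0.8 s by the fingers, the hand being on the lever's outer side, with the right lever out (value of joint lever_left above 0.28 rad and contact force between the fingers and blade_left above 2 N and x of the grasp point in the frame of blade_left above 0.006 m and value of joint lever_right below 0.06 rad), for 0.8 s.
2. the left lever is fully out again (value of joint lever_left below 0.03 rad and value of joint lever_right below 0.06 rad), for 0.1 s.
3. the right lever is held in at its stop (at least 0.28 of 0.30 rad) for 0.8 s by the fingers, the hand being on the lever's outer side, with the left lever out (value of joint lever_right above 0.28 rad and contact force between the fingers and blade_right above 2 N and x of the grasp point in the frame of blade_right above 0.006 m and value of joint lever_left below 0.06 rad), for 0.8 s.
At the end, for the whole second after the job is handed in: Both levers are fully out again (under 0.03 rad), and the mallet, bottle, hoop driver and tin stand within 20 mm of where they were, the bottle and tin upright (value of joint each of lever_left, lever_right below 0.03 rad and distance of each of mallet, glue, driver, tin from where it was at the start of the episode below 0.02 m and angle between each of glue, tin's own z axis and vertical below 0.2 rad); the robot touches nothing.
It fails at once if a lever's blade is pinched between the fingers ((contact force between the fingers and blade_left above 2 N and x of the grasp point in the frame of blade_left between -0.006 and 0.006 m and z of the grasp point in the frame of blade_left below 0.016 m and y of the grasp point in the frame of blade_left between 0 and 0.13 m) or (contact force between the fingers and blade_right above 2 N and x of the grasp point in the frame of blade_right between -0.006 and 0.006 m and z of the grasp point in the frame of blade_right below 0.016 m and y of the grasp point in the frame of blade_right between -0.13 and 0 m)).
It fails at once if the handlebar is gripped or leaned on (over 4 N) (contact force between any of the fingers, the arm and handlebar above 4 N).
It fails at once if a lever is forced (over 60 N on its blade) (contact force between the fingers and blade_left above 60 N or contact force between the fingers and blade_right above 60 N).
It fails at once if a lever snaps back (faster than 4 rad/s) (velocity of joint any of lever_left, lever_right below -4 rad/s).
It fails at once if the mallet, bottle, hoop driver or tin is lifted, knocked over or pushed (over 30 mm) (distance of any of mallet, glue, driver, tin from where it was at the start of the episode above 0.03 m).
It also fails if it takes over 54 s, if anything falls off the work surface, if the arm or the gripper's body presses on something with over 40 N, if the wrist force passes 120 N, or if a joint passes its speed limit or range.

## Working session

There is one attempt and no reset: what is moved stays moved. The work goes in short steps, each a Python script; the robot and the scene stay as the last script left them, time stands still between calls to the robot, and variables do not carry over. Pictures are saved under pics/ and viewed, and the job is handed in when it is done.

```bash
mkdir -p pics; ls; python3 - <<'E'
from cell import manip,state,cams,nets
import cv2,numpy as np
print(state())
for n in("scene","top","wrist"):
    c=cams.camera(n);cv2.imwrite(f"pics/a_{n}.png",c["pixels"]);print(n,c["K"],c["R"],c["t"])
E
```

```text
pics
{'time_s': 0.0, 'joint_pos': array([-1.35641198e+00,  3.13467899e-01,  1.49842024e+00, -1.90778468e-05,
        1.33100535e+00, -2.23407737e-01]), 'qd': array([-7.00014400e-05, -1.01229328e-04, -7.35196429e-04,  8.62282538e-04,
       -9.76464782e-04, -1.86890604e-03]), 'tau': array([ 1.48676583e-03, -4.02211046e+01, -2.52267480e+01,  6.95015676e-02,
        3.53010278e-02, -1.12422870e-04]), 'tool_pos': array([ 0.22249695, -0.47525257,  0.23815825]), 'tool_rot': array([[-2.94855752e-04,  4.23944741e-01, -9.05688009e-01],
       [ 1.26711624e-03, -9.05687163e-01, -4.23944757e-01],
       [-9.99999154e-01, -1.27261453e-03, -2.70140196e-04]]), 'ft_force': array([-0.23672293, -0.49255135,  0.19663391]), 'moment': array([0.06050587, 0.01420639, 0.00895323]), 'grip_width': 0.9998416443244565}
scene [[486.91920952   0.         315.58733378]
 [  0.         486.91920952 233.36726493]
 [  0.           0.           1.        ]] [[ 0.61072091  0.7916335   0.01834061]
 [ 0.59391061 -0.44261872 -0.67183246]
 [-0.52372718  0.42119481 -0.74047604]] [-0.32835731 -0.46899041  1.49893855]
top [[445.3280124    0.         318.30508659]
 [  0.         445.3280124  240.18962932]
 [  0.           0.           1.        ]] [[-0.02623704 -0.99964899 -0.00367728]
 [-0.99721727  0.02642964 -0.06970792]
 [ 0.06978064  0.00183812 -0.99756067]] [0.04515754 0.49863183 0.9113733 ]
wrist [[370.76292433   0.         325.71610621]
 [  0.         370.76292433 243.06755968]
 [  0.           0.           1.        ]] [[ 0.4240725  -0.90562699 -0.0015039 ]
 [-0.86498686 -0.40553296  0.29553469]
 [-0.26825407 -0.12402728 -0.95533083]] [-0.52506269 -0.0409095   0.38978863]
```

View pics/a_scene.png

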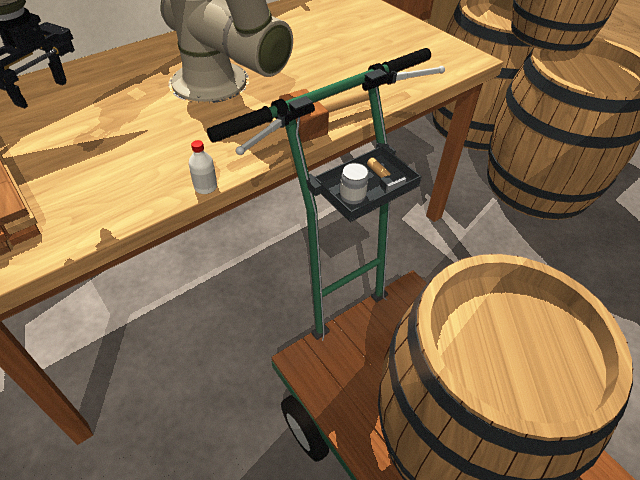

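View pics/a_top.png

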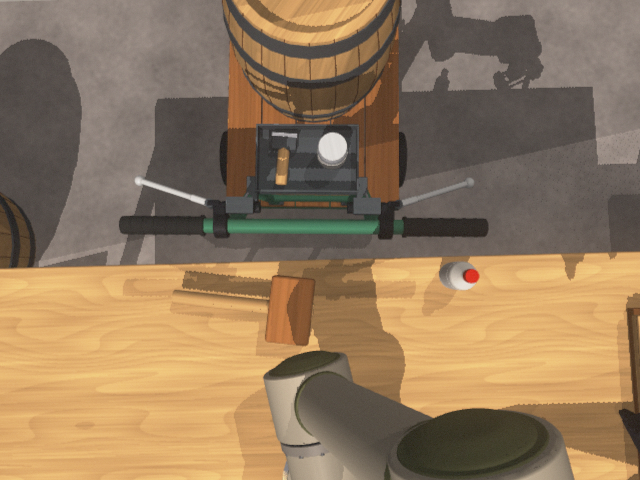

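```bash
python3 - <<'E'
from cell import manip,state,cams,nets
import cv2,numpy as np
for n in("top","scene"):
    c=cams.camera(n);im=c["pixels"].copy()
    for i,l in enumerate(("blade_left","blade_right","handlebar","mallet","glue","driver","tin")):
        r=nets.trace(l,c)
        for d in r[:3]: print(n,l,round(d["score"],2),d["at"],d["mask"].sum())
        if r: 
            m=r[0]["mask"]; np.save(f"pics/m_{n}_{l}.npy",m); col=[(0,0,255),(0,255,0),(255,0,0),(0,255,255),(255,0,255),(255,255,0),(0,128,255)][i]
            im[m]=col
    cv2.imwrite(f"pics/b_{n}.png",im)
E
```

```text
top blade_left 0.82 [168.8, 189.4] 504
top blade_right 0.93 [435.3, 191.9] 528
top handlebar 0.64 [303.1, 229.7] 5807
top mallet 0.69 [278.9, 305.6] 4330
top glue 0.65 [457.6, 273.1] 895
top driver 0.72 [281.6, 149.8] 880
top tin 0.75 [332.2, 150.8] 895
top tin 0.4 [280.2, 149.8] 834
scene blade_left 0.82 [415.5, 72.5] 345
scene blade_right 0.93 [264.6, 135.1] 364
scene handlebar 0.92 [315.8, 93.9] 2391
scene mallet 0.84 [319.2, 114.9] 1303
scene mallet 0.49 [264.6, 132.8] 500
scene mallet 0.4 [417.1, 74.1] 395
scene glue 0.68 [201.4, 171.6] 1124
scene driver 0.76 [387.4, 176.3] 539
scene tin 0.64 [351.7, 183.3] 923
scene tin 0.64 [314.8, 92.3] 2504
scene tin 0.51 [264.9, 134.1] 372
```

```bash
cat > h.py <<'E'
from cell import manip,state,cams,nets
import cv2,numpy as np
def proj(c,X):
    X=np.atleast_2d(X);p=(X@c["R"].T+c["t"])@c["K"].T
    return p[:,:2]/p[:,2:]
def bp(c,uv,z):
    d=c["R"].T@np.linalg.inv(c["K"])@np.array([uv[0],uv[1],1.]);o=-c["R"].T@c["t"]
    return o+d*(z-o[2])/d[2]
E
python3 - <<'E'
from h import *
for n in("top","scene"):
    c=cams.camera(n)
    for l in("blade_left","blade_right","handlebar"):
        m=np.load(f"pics/m_{n}_{l}.npy"); ys,xs=np.nonzero(m)
        P=np.array([bp(c,(u,v),.2) for u,v in zip(xs,ys)])[:,:2]
        mu=P.mean(0);w,V=np.linalg.eigh(np.cov(P.T));d=V[:,1];d=d*np.sign(d[1]);s=(P-mu)@d
        print(n,l,"mean",mu.round(4),"ang",np.arctan2(-d[0],d[1]).round(4),"len",s.min().round(4),s.max().round(4),"ends",mu+d*s.min(),mu+d*s.max())
c=cams.camera("top")
im=c["pixels"][150:260,100:510];cv2.imwrite("pics/c.png",cv2.resize(im,(800,215),interpolation=cv2.INTER_CUBIC))
c=cams.camera("scene")
im=c["pixels"][30:170,200:460];cv2.imwrite("pics/d.png",cv2.resize(im,(780,420),interpolation=cv2.INTER_CUBIC))
E
```

```text
top blade_left mean [0.577  0.2771] ang -0.3456 len -0.0727 0.067 ends [0.5523727  0.20868675] [0.59969485 0.34012963]
top blade_right mean [ 0.5614 -0.1679] ang 0.2801 len -0.0679 0.0751 ends [ 0.58015869 -0.23315593] [ 0.5406188  -0.09569957]
top handlebar mean [0.511 0.058] ang -0.034 len -0.3115 0.31 ends [ 0.50042436 -0.25326805] [0.52153968 0.36785778]
scene blade_left mean [0.5745 0.2733] ang -0.3088 len -0.0744 0.0749 ends [0.55186061 0.20235841] [0.59725023 0.34465995]
scene blade_right mean [ 0.5571 -0.1561] ang 0.2711 len -0.0769 0.0698 ends [ 0.57772165 -0.2302127 ] [ 0.53844911 -0.08892499]
scene handlebar mean [0.5074 0.0201] ang -0.0334 len -0.2722 0.3644 ends [ 0.49831355 -0.25200657] [0.51958654 0.38429045]
```

View pics/c.png

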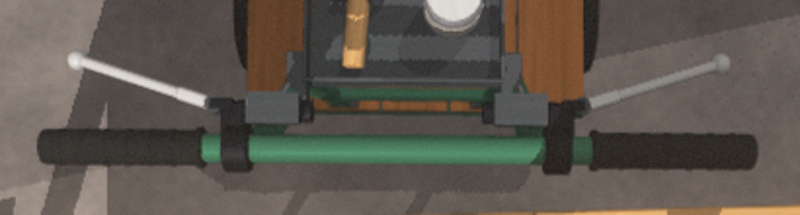

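View pics/d.png

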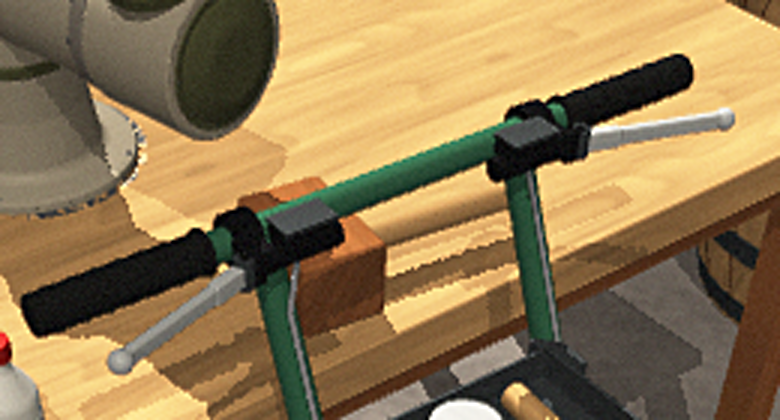

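View pics/a_wrist.png

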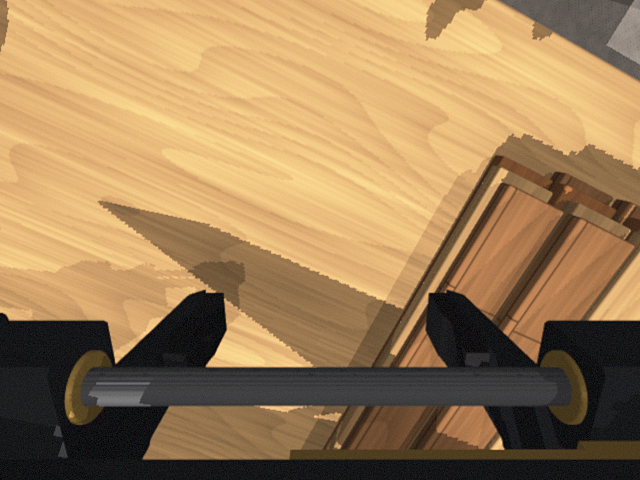

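```bash
cat >> h.py <<'E'
from scipy.optimize import least_squares
BAR=None
def model(p,th=(0,0)):
    cx,cy,w=p
    ex=np.array([np.cos(w),np.sin(w),0]);ey=np.array([-np.sin(w),np.cos(w),0]);o=np.array([cx,cy,.2])
    out={"o":o,"e":[o+.305*ey,o-.305*ey]}
    for s,k,t in((1,"L",th[0]),(-1,"R",th[1])):
        a=w-s*(.30-t)
        nx=np.array([np.cos(a),np.sin(a),0]);d=s*np.array([-np.sin(a),np.cos(a),0])
        pv=o+.037*ex+s*.157*ey
        out[k]=dict(piv=pv,n=nx,d=d,a=a,tip=pv+.127*d)
    return out
E
python3 - <<'E'
from h import *
cs={n:cams.camera(n) for n in("top","scene")}
# tip pixel centres (ball) via end of mask: refine by eye from crops
k=410/800
obs={"top":{"L":(100+75*k,150+60*k),"R":(100+722*k,150+63*k)},"scene":{"R":(200+121/3,30+361/3),"L":(200+727/3,30+119/3)}}
def res(p):
    m=model(p);r=[]
    for n,c in cs.items():
        for s in"LR": r.append(proj(c,m[s]["tip"])[0]-np.array(obs[n][s]))
    return np.array(r).ravel()
s=least_squares(res,[.511,.0573,-.034]);print(s.x,s.fun.round(1))
print(res([.511,.0573,-.034]).round(1))
np.save("bar.npy",s.x)
for n,c in cs.items():
    im=c["pixels"].copy();m=model(s.x)
    for s_ in"LR":
        q=proj(c,[m[s_]["piv"],m[s_]["tip"]]).round().astype(int);cv2.line(im,q[0].tolist(),q[1].tolist(),(0,0,255),1)
    q=proj(c,m["e"]).round().astype(int);cv2.line(im,q[0].tolist(),q[1].tolist(),(255,0,255),1)
    im=im[150:260,100:510] if n=="top" else im[30:170,200:460]
    cv2.imwrite(f"pics/e_{n}.png",cv2.resize(im,None,fx=1.95 if n=="top" else 3,fy=1.95 if n=="top" else 3))
# ik test
m=model(s.x)
for s_ in"LR":
  for th in(0,.3):
    L=model(s.x,(th,th))[s_]
    for sg in(1,-1):
      for z,off in((.18,.022),(.33,.05),(.18,.05)):
        y=sg*L["n"];x=np.array([0,0,-1.]);R=np.c_[x,y,np.cross(x,y)]
        q=manip.solve_ik(L["piv"]+.095*L["d"]+off*L["n"]+[0,0,z-.2],R)
        print(s_,th,sg,z,off,None if q is None else np.round(q,2))
manip.move_gripper(0.0,20)
c=cams.camera("wrist");cv2.imwrite("pics/w2.png",c["pixels"])
E
```

```text
[ 0.51299247  0.05704437 -0.03416965] [ 0.5 -0.7 -1.9  0.1 -1.4  0.  -0.7  0.8]
[ 0.3  0.5 -2.   1.2 -2.  -0.3 -1.1  0.3]
L 0 1 0.18 0.022 [ 0.28  0.7   1.06 -0.    1.39  0.61]
L 0 1 0.33 0.05 [ 0.26  0.72  0.64 -0.    1.78  0.59]
L 0 1 0.18 0.05 [ 0.26  0.75  0.97 -0.    1.43  0.59]
L 0 -1 0.18 0.022 [ 0.28  0.7   1.06 -0.    1.39 -2.53]
L 0 -1 0.33 0.05 [ 0.26  0.72  0.64 -0.    1.78 -2.55]
L 0 -1 0.18 0.05 [ 0.26  0.75  0.97 -0.    1.43 -2.55]
L 0.3 1 0.18 0.022 [ 0.31  0.65  1.13 -0.    1.36  0.34]
L 0.3 1 0.33 0.05 [ 0.29  0.67  0.72 -0.    1.75  0.33]
L 0.3 1 0.18 0.05 [ 0.29  0.71  1.03 -0.    1.4   0.33]
L 0.3 -1 0.18 0.022 [ 0.31  0.65  1.13 -0.    1.36 -2.8 ]
L 0.3 -1 0.33 0.05 [ 0.29  0.67  0.72 -0.    1.75 -2.81]
L 0.3 -1 0.18 0.05 [ 0.29  0.71  1.03 -0.    1.4  -2.81]
R 0 1 0.18 0.022 [-0.5   0.57  1.27  0.    1.3  -0.76]
R 0 1 0.33 0.05 [-0.46  0.56  0.9   0.    1.68 -0.73]
R 0 1 0.18 0.05 [-0.46  0.62  1.18  0.    1.34 -0.73]
R 0 -1 0.18 0.022 [-0.5   0.57  1.27 -0.    1.3   2.38]
R 0 -1 0.33 0.05 [-0.46  0.56  0.9  -0.    1.68  2.41]
R 0 -1 0.18 0.05 [-0.46  0.62  1.18 -0.    1.34  2.41]
R 0.3 1 0.18 0.022 [-0.53  0.52  1.35 -0.    1.27 -0.5 ]
R 0.3 1 0.33 0.05 [-0.51  0.51  0.98 -0.    1.65 -0.48]
R 0.3 1 0.18 0.05 [-0.51  0.58  1.26 -0.    1.31 -0.48]
R 0.3 -1 0.18 0.022 [-0.53  0.52  1.35 -0.    1.27  2.64]
R 0.3 -1 0.33 0.05 [-0.51  0.51  0.98 -0.    1.65  2.67]
R 0.3 -1 0.18 0.05 [-0.51  0.58  1.26 -0.    1.31  2.67]
```

View pics/e_top.png

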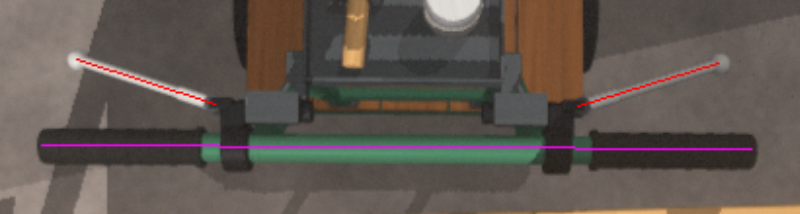

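View pics/e_scene.png

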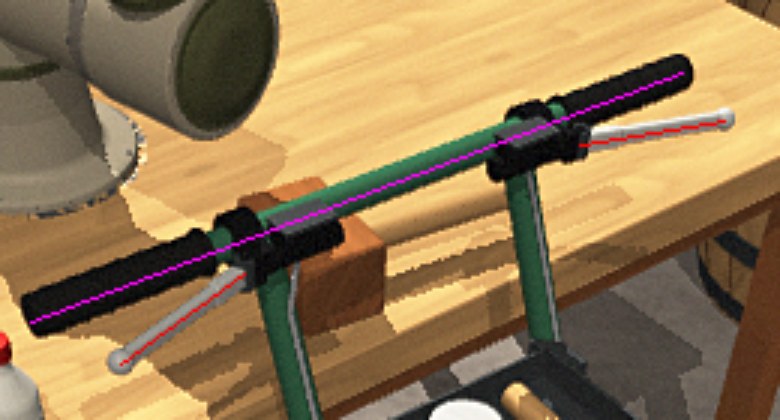

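View pics/w2.png

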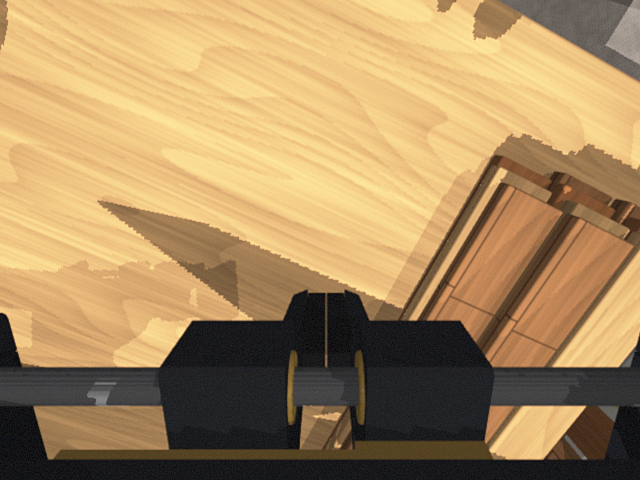

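The overlay fits both pictures to about 1–2 px: the tips are near (138,181) and (470,182) in top. The closed fingers are about 35 mm over their backs. Next I'll move to the outer side of the left lever.

```bash
cat >> h.py <<'E'
BAR=np.load("bar.npy")
Z=.181
def pose(s,th,off,z=Z):
    L=model(BAR,(th,th))[s];y=L["n"];x=np.array([0,0,-1.])
    return L["piv"]+.095*L["d"]+off*L["n"]+[0,0,z-.2],np.c_[x,y,np.cross(x,y)],L["n"]
def fn(n): return float(state()["ft_force"]@n)
E
python3 - <<'E'
from h import *
st=state();manip.move_linear([.2225,-.475,.34],v=.2)
p,R,n=pose("L",0,.05,.34);manip.move_pose(p,R)
p,R,n=pose("L",0,.05);manip.move_linear(p,R,v=.1)
print(state()["time_s"],state()["tool_pos"],p,fn(n))
for c in("scene","wrist"): cv2.imwrite(f"pics/f_{c}.png",cams.camera(c)["pixels"])
E
```

```text
8.0333 [0.6339254  0.28607172 0.18158727] [0.63372717 0.28603433 0.181     ] 0.6801898943065581
```

View pics/f_scene.png

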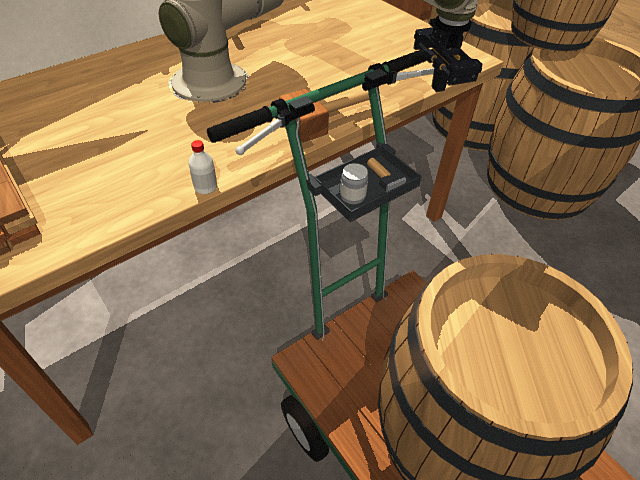

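View pics/f_wrist.png

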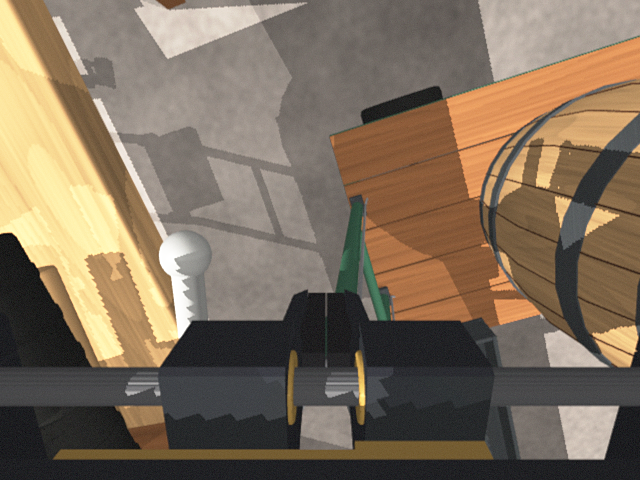

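The wrist view shows the blade left of the closed fingers (ball tip at about (185,252)) with a clear gap, so I'll approach by feel.

```bash
python3 - <<'E'
from h import *
c=cams.camera("wrist");print(proj(c,model(BAR)["L"]["tip"]))
p,R,n=pose("L",0,.029);manip.move_linear(p,R,v=.05)
manip.pause(.1);f0=fn(n);print(state()["time_s"],f0)
off=.029
while off>.014:
    off-=.001
    p,R,n=pose("L",0,off);manip.move_linear(p,R,v=.03)
    f=fn(n)-f0;print(round(state()["time_s"],2),round(off,3),round(f,2),((state()["tool_pos"]-p)@n*1e3).round(2))
    if f>2: break
E
```

```text
[[186.37784182 255.13769107]]
8.85 0.891259551278242
9.1 0.028 -0.48 0.05
9.35 0.027 -0.59 -0.04
9.6 0.026 -1.36 -0.06
9.85 0.025 -1.33 -0.09
10.1 0.024 -0.87 -0.06
10.35 0.023 -0.45 -0.04
10.6 0.022 -0.24 -0.05
10.85 0.021 0.52 -0.05
11.1 0.02 -1.46 -0.05
11.35 0.019 0.81 0.22
11.6 0.018 2.76 0.22
```

```bash
cat > press.py <<'E'
from h import *
import sys
def press(s,off,f0,cap=22):
    th=0
    while th<.42:
        th+= .05 if th<.2 else .02 if th<.26 else .01
        p,R,n=pose(s,th,off);manip.move_linear(p,R,v=.03)
        S=state();f=S["ft_force"]@n-f0
        print(round(S["time_s"],2),round(th,3),round(f,2),((S["tool_pos"]-p)@n*1e3).round(2))
        if f>cap: break
    return th
E
python3 - <<'E'
from press import *
print(press("L",.018,.6,cap=15))
for c in("scene","wrist","top"): cv2.imwrite(f"pics/g_{c}.png",cams.camera(c)["pixels"])
E
```

```text
11.91 0.05 3.51 0.11
12.22 0.1 4.5 0.24
12.53 0.15 6.3 0.41
12.83 0.2 6.98 0.49
13.08 0.22 7.41 0.6
13.33 0.24 8.1 0.66
13.58 0.26 7.49 0.71
13.83 0.27 8.24 0.76
14.08 0.28 8.52 0.8
14.33 0.29 8.56 0.82
14.58 0.3 11.0 1.3
14.83 0.31 16.75 2.15
0.31000000000000005
```

View pics/g_wrist.png

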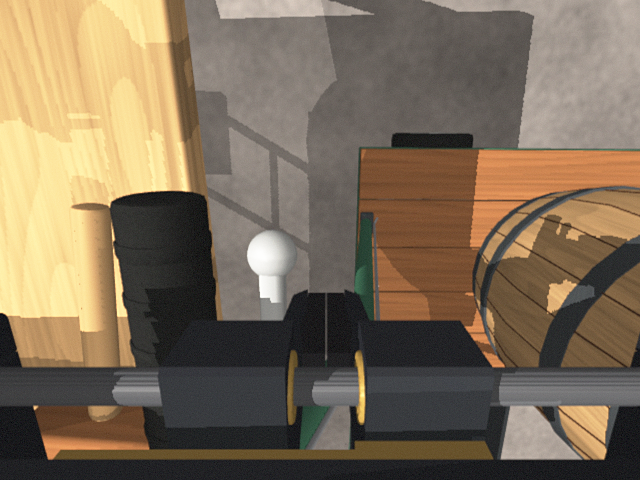

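View pics/g_top.png

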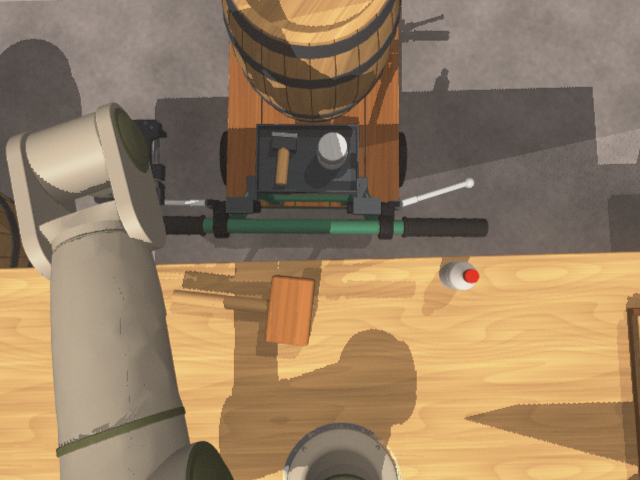

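Force jumped from about 8.5 to 17 N within 2 mm, and the blade looks parallel to the grip with an air gap. That is the stop. I'll hold, then ease out.

```bash
python3 - <<'E'
from press import *
n=pose("L",.31,.018)[2]
for i in range(3): manip.pause(.45);print("hold",round(state()["time_s"],2),fn(n)-.6)
for th in (.27,.22,.17,.12,.07,.02,0):
    p,R,n=pose("L",th,.018);manip.move_linear(p,R,v=.035);print(round(state()["time_s"],2),th,round(fn(n)-.6,2))
p,R,n=pose("L",0,.024);manip.move_linear(p,R,v=.03);print(fn(n)-.6)
p,R,n=pose("L",0,.045);manip.move_linear(p,R,v=.08);print(fn(n)-.6,state()["time_s"])
for c in("wrist",): cv2.imwrite(f"pics/i_{c}.png",cams.camera(c)["pixels"])
E
```

```text
hold 15.43 16.123324126939043
hold 15.88 15.133799631830538
hold 16.33 15.831754586066621
16.59 0.27 7.23
16.88 0.22 7.65
17.18 0.17 5.31
17.47 0.12 5.1
17.76 0.07 4.12
18.05 0.02 3.51
18.3 0 3.45
-1.196895506615164
-0.8944147765268818 19.0667
```

View pics/i_wrist.png

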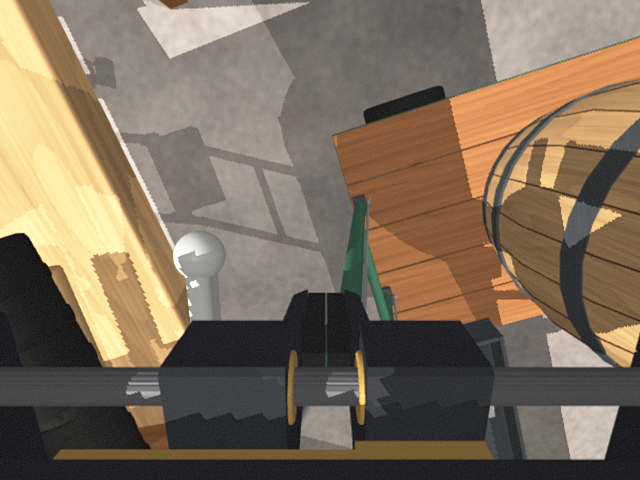

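The left lever is back out, with its ball tip at (198,254) and the fingers clear of it. Now the right one: I'll lift, cross above the bar and come down on its outer side.

```bash
python3 - <<'E'
from press import *
p,R,n=pose("L",0,.05,.34);manip.move_linear(p,R,v=.12)
p,R,n=pose("R",0,.05,.34);manip.move_pose(p,R)
p,R,n=pose("R",0,.05);manip.move_linear(p,R,v=.1)
c=cams.camera("wrist");print(state()["time_s"],proj(c,model(BAR)["R"]["tip"]));cv2.imwrite("pics/j.png",c["pixels"])
c=cams.camera("scene");cv2.imwrite("pics/j2.png",c["pixels"][0:240,120:520])
E
```

```text
24.0833 [[204.30445574 401.19262063]]
```

View pics/j.png

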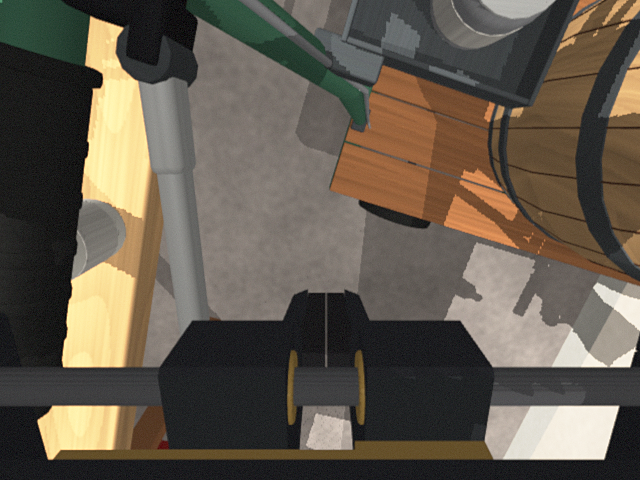

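View pics/j2.png

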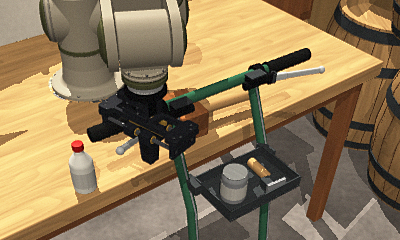

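The fingers are outside the right blade, whose face is near (185,290), with a clear gap.

```bash
python3 - <<'E'
from press import *
p,R,n=pose("R",0,.030);manip.move_linear(p,R,v=.05)
manip.pause(.1);f0=np.mean([fn(n)]);print(state()["time_s"],f0)
off=.030
while off>.014:
    off-=.001
    p,R,n=pose("R",0,off);manip.move_linear(p,R,v=.03)
    f=fn(n)-f0;print(round(state()["time_s"],2),round(off,3),round(f,2),((state()["tool_pos"]-p)@n*1e3).round(2))
    if f>2.3: break
E
```

```text
24.7833 -0.6048296382100242
25.03 0.029 -0.02 0.03
25.28 0.028 -0.67 -0.02
25.53 0.027 0.19 -0.05
25.78 0.026 0.74 -0.04
26.03 0.025 1.21 -0.04
26.28 0.024 1.08 -0.05
26.53 0.023 0.31 -0.06
26.78 0.022 0.7 -0.05
27.03 0.021 0.73 -0.02
27.28 0.02 0.42 -0.02
27.53 0.019 4.18 0.24
```

```bash
python3 - <<'E'
from press import *
th=press("R",.019,0,cap=14.5)
n=pose("R",th,.019)[2]
cv2.imwrite("pics/k.png",cams.camera("wrist")["pixels"])
for i in range(3): manip.pause(.45);print("hold",round(state()["time_s"],2),fn(n))
E
```

```text
27.84 0.05 4.13 0.14
28.15 0.1 4.55 0.19
28.46 0.15 4.99 0.28
28.77 0.2 5.81 0.39
29.02 0.22 6.68 0.49
29.27 0.24 7.15 0.56
29.52 0.26 7.11 0.56
29.77 0.27 8.27 0.63
30.02 0.28 7.91 0.66
30.27 0.29 8.21 0.67
30.52 0.3 7.34 0.7
30.77 0.31 11.26 1.16
31.02 0.32 16.59 2.01
hold 31.52 16.91585419287198
hold 31.97 16.49946725280427
hold 32.42 17.288150400743774
```

View pics/k.png

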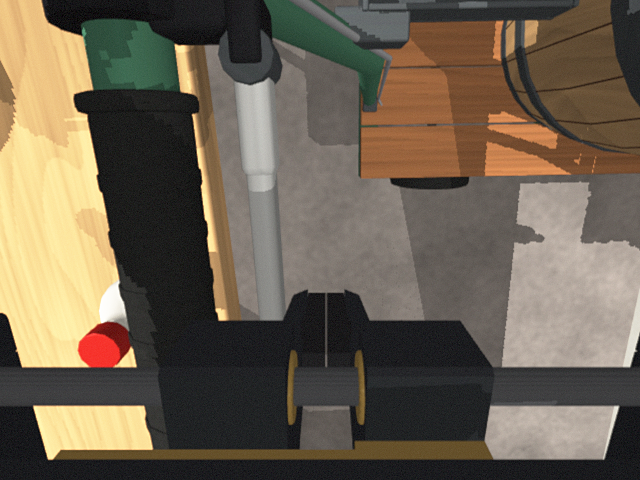

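The same firm-stop signature, with the blade parallel to the grip and air between them. It has been held for 1.4 s, so I'll ease it out and back away.

```bash
python3 - <<'E'
from press import *
for th in (.27,.22,.17,.12,.07,.02,0):
    p,R,n=pose("R",th,.019);manip.move_linear(p,R,v=.035);print(round(state()["time_s"],2),th,round(fn(n),2))
p,R,n=pose("R",0,.025);manip.move_linear(p,R,v=.03);print(fn(n))
p,R,n=pose("R",0,.05);manip.move_linear(p,R,v=.08);print(fn(n))
p,R,n=pose("R",0,.05,.36);manip.move_linear(p,R,v=.12)
manip.move_pose([.2225,-.475,.36],R)
cs={}
for c in("scene","top"):
    cs[c]=cams.camera(c); im=cs[c]["pixels"].copy()
    for s in"LR":
        m=model(BAR)[s];q=proj(cs[c],[m["piv"],m["tip"]]).round().astype(int);cv2.line(im,q[0].tolist(),q[1].tolist(),(0,0,255),1)
    cv2.imwrite(f"pics/l_{c}.png",im)
    for l in("blade_left","blade_right","mallet","glue","driver","tin"):
        r=nets.trace(l,cs[c]); print(c,l,[(round(d["score"],2),d["at"]) for d in r[:1]])
print(state()["time_s"],state()["tool_pos"],state()["ft_force"])
E
```

```text
32.71 0.27 7.76
33.0 0.22 7.03
33.29 0.17 5.96
33.58 0.12 6.73
33.88 0.07 4.67
34.17 0.02 3.85
34.42 0 3.48
0.42426776377196296
-0.7508246756815508
scene blade_left [(0.75, [414.8, 70.8])]
scene blade_right [(0.71, [261.1, 136.0])]
scene mallet [(0.69, [316.7, 112.6])]
scene glue [(0.7, [199.8, 169.5])]
scene driver [(0.94, [383.9, 178.3])]
scene tin [(0.96, [351.6, 184.7])]
top blade_left [(0.84, [164.1, 188.9])]
top blade_right [(0.89, [434.8, 191.9])]
top mallet [(0.9, [278.6, 305.2])]
top glue [(0.68, [458.6, 275.1])]
top driver [(0.82, [281.8, 148.9])]
top tin [(0.87, [331.1, 152.6])]
39.3667 [ 0.22251599 -0.47500692  0.35999031] [-0.07155241 -0.91760431  0.15840845]
```

View pics/l_top.png

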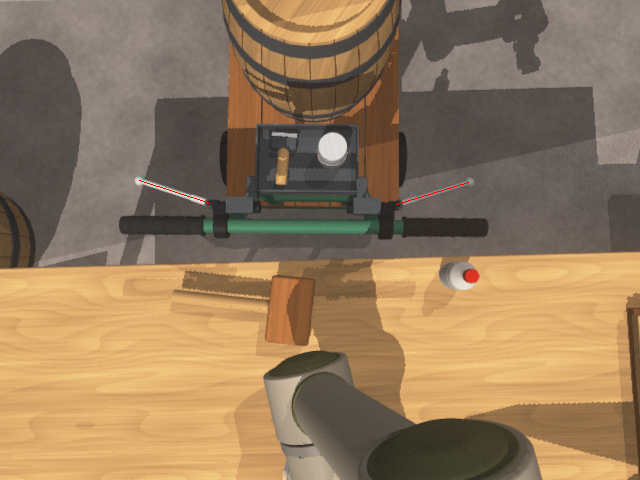

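View pics/l_scene.png

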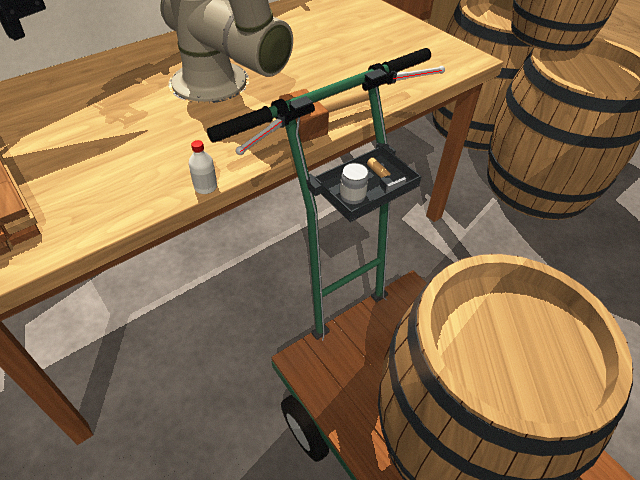

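In the top view both tips are back at their starting pixels, (138,181) and (470,182). Nothing else has moved and the hand is clear, so I'll hand it in.

```bash
python3 -c "
from cell import manip
manip.close_job()"
```

```text
the job is handed in; nothing more can be done
```

I tested both brakes, left lever then right, and handed the job in at about 39 s of the 54 s allowed; it reports no verdict.

- **Presses:** I pressed each lever from its outer side with the back of the closed fingers. Force rose from about 3 N to 8 N, then jumped to about 16–17 N at the firm stop. I held each there for about 1.4 s, then eased it out over about 2 s with the fingers still touching until it was fully out.
- **Final pictures:** Both levers are back on their starting lines. The mallet, bottle, driver and tin show within a few pixels of where they were, with the bottle and tin upright. The hand is clear of everything and the force reading is back to noise, under 1 N.
- **Disagreement:** Both levers touched the fingers 2–3 mm later than my model from the pictures predicted. I went by the felt contact and the jump in force at the stop rather than the model.
- **Not measured directly:** I had no reading of the lever angles. That they reached their stops rests on the force jump and the wrist pictures, where the blade is parallel to the grip with clear air between.

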